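# Slide the dish carrier under the imaging bridge and start the scan

## Task

With the fingertips, push the blue dish carrier along the bench and under the low imaging bridge, dish end first, until it is fully home against the two orange stops; keep it flat on the bench, do not tip or lift it. Only once it is home, press the green start button on the console right down and let it go. Leave the other things on the bench where they stand.

Things in the scene. Friction and masses are not known exactly. Their poses are not given: they have to be found in the camera images.
- carrier: Loose flat blue carrier, 110 (x) x 80 (y) x 14 mm high, 0.2-0.35 kg, easily slid. Origin: centre of its underside; +x end goes in first. On it a fixed low white dish, 52 mm across, centre at x=+22 mm, top 20 mm above the bench; orange line across at x=-9 mm, white label at x=-34 mm. Starts on the robot's side of the bridge, up to 35 mm beside its lane and turned up to 0.4 rad from it.
- bridge: Fixed low white bridge, open at both ends. Origin on the bench where the carrier's origin lies when home; the carrier goes in along the bridge's +x (roughly away from the robot), its own +x along it. Beam x=-5 to +70, y=-65 to +65 mm, top 54 mm high, a black ring on it 62 mm. Carrier home: its rear 50 mm stick out in front of the beam, the orange line just clear of the beam's face.
- bridge_mouth (a point): Middle of the lower front edge of the beam, 24 mm above the bench: the headroom. Grey side walls leave a lane 86 mm wide under the beam (bridge y=-43 to +43 mm). Before it dark guides 12 mm high flare from 43 mm either side at the walls to about 61 mm either side at bridge x=-54 mm.
- bridge_stops (a point): Midpoint between the front faces of the two orange end stops under the beam (12 mm high, at bridge x=+55, y=+-27 mm); this point is 6 mm above the bench. The carrier's front edge rests there when home.
- start (a joint): Travel of the green start button (m): 0 up, 0.006 fully down; a spring, fully down at 5 N, brings it back up. It points straight up.
- start_top (a point): Centre of the top face of the round green button, 30 mm across, on a fixed grey console 80 x 70 x 25 mm high that stands left or right of the bridge; the blue tip box stands on the other side.
- tipbox: Loose blue tip box with clear lid, 84 x 64 x 59 mm high; origin at the centre of its underside. Leave alone.
- rack: Loose white tube rack, 60 x 130 mm, 78 mm high with its capped tubes; origin at the centre of its underside. Leave alone.
- dishes: Loose stack of three clear and white dishes, 92 mm across, 36 mm high; origin at the centre of its underside. Leave alone.
- reagent: Loose amber jar, 56 mm across, 110 mm high; origin at the centre of its underside. Leave alone.
- vial: Loose small glass vial with blue cap, 26 mm across, 50 mm high; origin at the centre of its underside. Leave alone.
- beaker: Loose white cup, 68 mm across, 80 mm high; origin at the centre of its underside. Leave alone.

How it is judged (in metres and radians):
On the way, in this order (a step that is already met when the one before it is completed fails the run):
1. the carrier is fully home under the bridge (horizontal distance between carrier and bridge below 0.006 m and angle between the x axis of carrier and the x axis of bridge, either way round below 0.07 rad and height (world z) of carrier below 0.003 m), for 0.2 s.
2. the start button is pressed down with the carrier home (all of step 1 and value of joint start above 0.0042 m), for 0.05 s.
At the end, for the whole second after the job is handed in: The carrier's origin is within 6 mm of the bridge's origin, aligned with the lane within 0.07 rad, flat on the bench (within 0.03 rad) and at rest; the button, pressed at least 4.2 mm while the carrier was home, is up again (all of step 1 and angle between carrier's own z axis and vertical below 0.03 rad and linear speed of carrier below 0.01 m/s and value of joint start below 0.0015 m); the robot touches nothing.
It fails at once if the carrier is lifted off the bench (more than 8 mm) (height (world z) of carrier above 0.008 m).
It fails at once if the carrier is tipped (more than 0.12 rad) (angle between carrier's own z axis and vertical above 0.12 rad).
It fails at once if the button is pressed before the carrier is home (value of joint start above 0.003 m and horizontal distance between carrier and bridge above 0.012 m).
It fails at once if another thing on the bench is moved more than 20 mm or tipped (distance of any of tipbox, rack, dishes, reagent, vial, beaker from where it was at the start of the episode above 0.02 m or angle between any of tipbox, rack, dishes, reagent, vial, beaker's own z axis and vertical above 0.3 rad).
It also fails if it takes over 72 s, if anything falls off the work surface, if the arm or the gripper's body presses on something with over 40 N, if the wrist force passes 120 N, or if a joint passes its speed limit or range.

## Robot

A 6-joint arm with a two-finger parallel gripper is mounted at the origin on the work surface. World frame = base frame: x ahead of the robot, y to its left, z up, the work surface at z = 0. Lengths are in mm, angles in rad, forces in N, time in s.
With the tool pointing down it reaches from about 350 to 775 mm from the base axis. Payload 7.3 kg.
Tool frame: the origin (TCP) lies at the very end of the fingers, on their centre line; the grasp point (between the pads) lies 19 mm behind it; z points along the fingers, y is the direction in which the jaws open and shut (so a half turn about z gives the same grasp; the last joint's range is limited). The gripper opens to 92 mm and grips with 3 to 60 N. Pads are 19 mm wide; open, the fingers measure 130 mm over their backs; the gripper's body (75 mm by 190 mm) begins 47 mm behind the grasp point.
Start: joints at [-1.291, 0.342, 1.524, -0, 1.275, -0.146], TCP at [216.875, -478.132, 226.741] pointing down, gripper open.
Joint ranges: [-2.53, 2.53], [-0.77, 2.02], [0.04, 2.7], [-1, 4.14], [0.28, 2.66], [-3.11, 3.11]. Speed limits (rad/s): [2.57, 2.57, 3.14, 3.14, 3.14, 3.14].

## Interface

Orientations are given as [roll, pitch, yaw] about the fixed x, y, z axes, in that order (R = Rz(yaw) Ry(pitch) Rx(roll)).
In Python, from plant import bot gives the robot as it stands.
- The arm moves only by the tool arm_command, never from a script. Its argument "targets" is a list of rows, each an object of numbers: "x", "y", "z": the shift along the world's x, y, z in cm; "roll": the turn about the world's z in rad. In form: [{"x": .., "y": .., "z": .., "roll": ..}, ...]. A call has 1 to 8 rows; each row is the pose to reach, as a shift and turn from the pose commanded when the call began; what a row does not reach only later rows make up. A row lasts 1/12 s, in which the tool goes at most 41.7 mm and 7.16 degrees, less where a joint would pass 70% of its speed; a pose out of reach is approached as far as the arm can. A call with a gripper value outside its range is refused whole. "fingers" is the opening, from 0 (shut) to 1 (fully open), set as the call begins (left out, the last holds). The fingers move at their own pace and stop on an object; the grip force is fixed at half the most. Time passes only in rows, so rows that repeat a pose let the fingers close. It gives the time, the measured TCP pose, the force and the opening at its end, in the units of the state.
- bot.get_obs(): the state, without advancing time (a new reading comes with each control period).
- bot.capture(name): name is "scene" or "top" or "wrist"; returns a dict with "img" (420x560x3 uint8, blue, green, red), "fx", "fy", "cx", "cy" (pixels), "position" and "rotation" of the camera in the world; the wrist camera has in their place "hand_eye" (4x4, takes a point from camera to tool coordinates, whose origin is the TCP and whose axes are the flange's). Camera axes: x right, y down, z forward; pixel columns grow to the right and rows downward; lengths in mm; the calibration is good to about 2 mm. A picture is of the moment at which its call begins: read the wrist's pose just before it. There is no depth.
- bot.close_job(): hands the job in, once; it reports no verdict.
The state is a dict: "time": time; "joint_positions": joint angles; "dq": joint speeds; "tau": joint torques, N m; "tool_pos": TCP position; "tcp_rot": TCP orientation; "contact_force": force on the tool from outside, world axes, zero at the start; "moment": the same for the moment, N m; "grip_width": finger opening in mm.
Only numpy, scipy, OpenCV 4.12 (cv2) and the standard library are available. Lean on these libraries where they do the work, as an engineer would, in place of code of your own. Each camera call takes 0.05 s, during which the arm holds its last target.

## Working session

There is one attempt and no reset: what is moved stays moved. The work goes in short steps, Python scripts to look and compute and a tool call to move; the robot and the scene stay as the last step left them, time stands still between calls to the robot, and variables do not carry over. Pictures are saved under pics/ and viewed, and the job is handed in when it is done.

Besides the shell and the picture viewer there is one more tool, called in YAML: its name, and indented under it one key for each argument. arm_command: Moves the arm, as the interface text tells. Its arguments: {"type":"object","properties":{"targets":{"type":"array","items":{"type":"object","properties":{"x":{"type":"number"},"y":{"type":"number"},"z":{"type":"number"},"roll":{"type":"number"}}}},"fingers":{"type":"number"}},"required":["targets"]}

```bash
mkdir -p pics; ls; python3 - <<'E'
from plant import bot
import cv2,pickle
o=bot.get_obs();print(o)
d={}
for n in("scene","top"):
    c=bot.capture(n);d[n]=c
    cv2.imwrite(f"pics/{n}0.png",c["img"]);print(n,c["fx"],c["cx"],c["cy"],c["position"],c["rotation"])
pickle.dump(d,open("c0.pkl","wb"))
E
```

```text
pics
{'time': 0.0, 'joint_positions': array([-1.29098273e+00,  3.42757662e-01,  1.52499316e+00,  2.14387316e-05,
        1.27540777e+00, -1.45991074e-01]), 'dq': array([-3.36383148e-04, -1.14041761e-03,  3.41015671e-04, -6.14514495e-04,
       -2.32915544e-05,  2.26240990e-04]), 'tau': array([ 1.03308135e-03, -4.31243491e+01, -2.44219673e+01,  7.16590066e-02,
        5.57850022e-02, -1.21453668e-04]), 'tool_pos': array([ 216.77259609, -477.72031289,  226.03515866]), 'tcp_rot': array([-3.14004636e+00, -2.48083932e-04,  4.25798218e-01]), 'contact_force': array([-0.08389428, -0.27604824,  0.62070106]), 'moment': array([-0.01116143, -0.02628978, -0.00057561]), 'grip_width': 91.62656071445174}
scene 477.3965663382986 273.3845535620766 211.90737547733144 [1106.90591749  262.94171933 1081.10919417] [-2.62739284  0.00992645  2.05136222]
top 489.88810518278376 284.79179911260906 213.447159008041 [ 442.56584839  -36.2235732  1137.94439385] [-3.00069282  0.00387929 -1.55878215]
```

View pics/scene0.png

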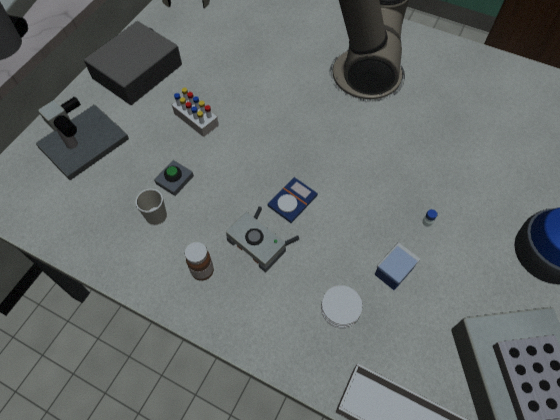

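View pics/top0.png

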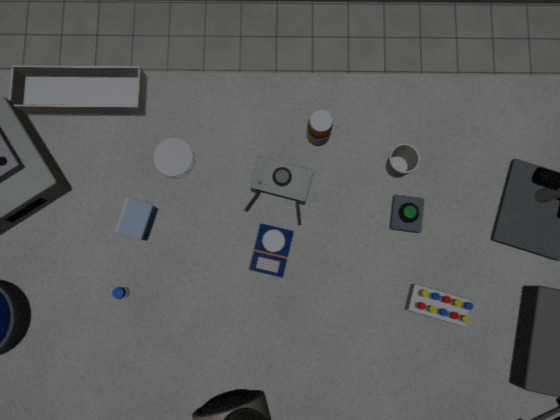

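```bash
python3 - <<'E'
import cv2,pickle
d=pickle.load(open("c0.pkl","rb"))
i=d["top"]["img"][145:285,230:330]
i=cv2.convertScaleAbs(i,alpha=1.5)
cv2.imwrite("pics/crop0.png",cv2.resize(i[:75],None,fx=8,fy=8,interpolation=cv2.INTER_CUBIC))
cv2.imwrite("pics/crop1.png",cv2.resize(i[70:],None,fx=8,fy=8,interpolation=cv2.INTER_CUBIC))
E
```

```text
(no output)
```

View pics/crop0.png

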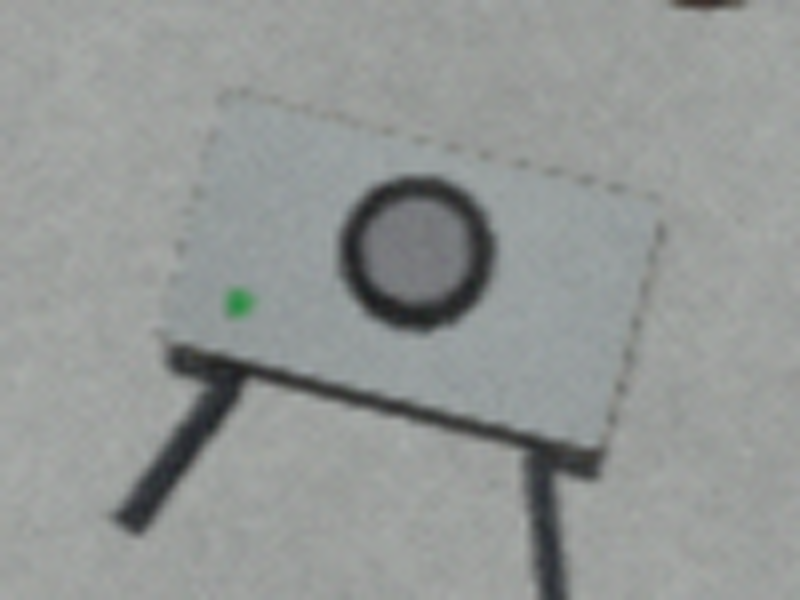

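View pics/crop1.png

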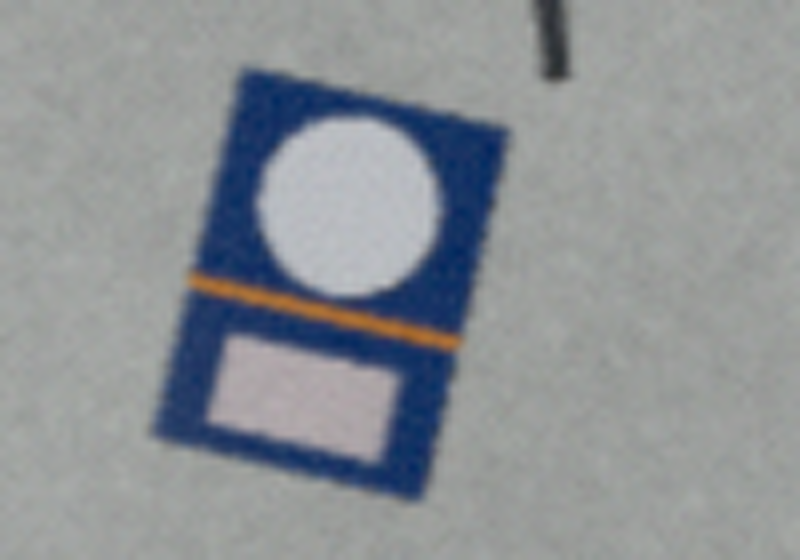

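```bash
cat > h.py <<'E'
import numpy as np,cv2
from scipy.spatial.transform import Rotation as Rn
from scipy.optimize import least_squares
def ray(c,u,v,z,R=None,p=None):
    if R is None: R=Rn.from_euler('xyz',c["rotation"]).as_matrix(); p=np.array(c["position"])
    d=R@np.array([(u-c["cx"])/c["fx"],(v-c["cy"])/c["fy"],1.])
    return (p+d*(z-p[2])/d[2])[:2]
def fit(obj,wp):
    obj=np.array(obj,float);wp=np.array(wp)
    f=lambda q:(obj@np.array([[np.cos(q[2]),-np.sin(q[2])],[np.sin(q[2]),np.cos(q[2])]]).T+q[:2]-wp).ravel()
    r=least_squares(f,[*wp.mean(0),0]);return r.x,r.fun.reshape(-1,2)
E
python3 - <<'E'
from h import *
import pickle
np.set_printoptions(suppress=True,precision=2)
c=pickle.load(open("c0.pkl","rb"))["top"]
F=lambda U,V,z,oy:ray(c,(U+.5)/8-.5+230,(V+.5)/8-.5+oy,z)
b=[F(U,V,54,145) for U,V in[(165,345),(605,455),(663,200),(222,90)]]
print("bridge",*fit([(-5,65),(-5,-65),(70,-65),(70,65)],b)); print("ring",F(418,252,62,145))
k=[F(U,V,14,215) for U,V in[(245,68),(510,130),(420,500),(153,435)]]
print("carrier",*fit([(55,40),(55,-40),(-55,-40),(-55,40)],k))
print("guides",F(130,525,12,145),F(555,75,12,215))
print("button",ray(c,409,212,31))
for n,u,v,z in[("beaker",404,158,80),("rack",440,305,70),("vial",119,293,50),("tip",136,218,59),("jar",320,120,110)]: print(n,ray(c,u,v,z))
s=pickle.load(open("c0.pkl","rb"))["scene"]
print("scene ring",ray(s,255,236,62),"button",ray(s,172,172,31))
i=cv2.convertScaleAbs(c["img"][185:240,380:435],alpha=1.5);cv2.imwrite("pics/b.png",cv2.resize(i,None,fx=8,fy=8,interpolation=cv2.INTER_CUBIC))
i=cv2.convertScaleAbs(s["img"][160:280,210:330],alpha=1.5);cv2.imwrite("pics/s.png",cv2.resize(i,None,fx=5,fy=5,interpolation=cv2.INTER_CUBIC))
E
```

```text
bridge [644.12 -13.79  -0.23] [[ 0.09  2.18]
 [ 0.48 -0.37]
 [ 0.21 -1.49]
 [-0.78 -0.32]]
ring [679.71 -22.52]
carrier [517.33   0.49  -0.23] [[ 1.05  0.56]
 [ 0.31 -0.7 ]
 [-0.87 -0.74]
 [-0.49  0.88]]
guides [608.82  60.75] [578.07 -62.96]
button [ 606.09 -313.29]
beaker [ 719.61 -292.81]
rack [ 399.71 -365.13]
vial [416.26 331.69]
tip [581.52 300.6 ]
jar [ 794.71 -104.68]
scene ring [679.65 -20.66] button [ 600.91 -316.57]
```

View pics/b.png

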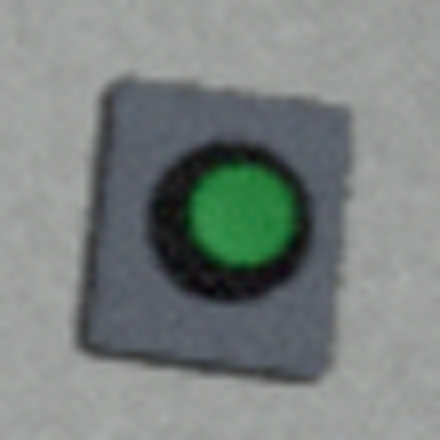

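View pics/s.png

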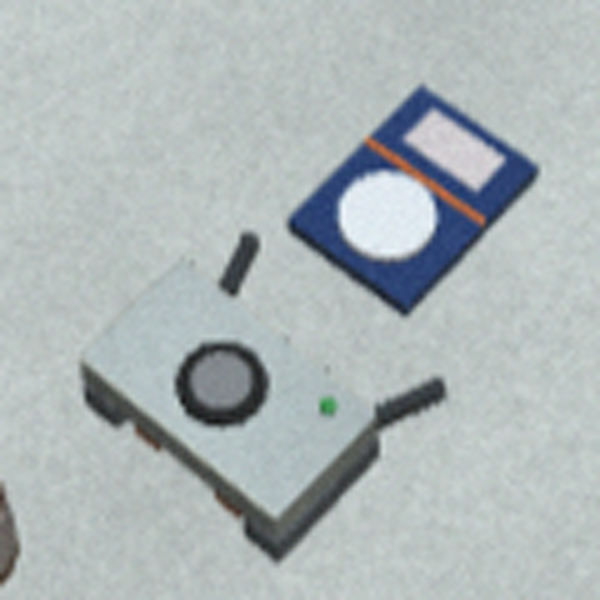

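arm_command:
  targets:
    - {"x": 15, "y": 24, "z": 2, "roll": -0.66}
    - {"x": 15, "y": 24, "z": 2, "roll": -0.66}
    - {"x": 15, "y": 24, "z": 2, "roll": -0.66}
    - {"x": 15, "y": 24, "z": 2, "roll": -0.66}
    - {"x": 15, "y": 24, "z": 2, "roll": -0.66}
    - {"x": 15, "y": 24, "z": 2, "roll": -0.66}
    - {"x": 15, "y": 24, "z": 2, "roll": -0.66}
    - {"x": 15, "y": 24, "z": 2, "roll": -0.66}
  fingers: 1

```text
time: 0.77
tool_pos: [368.8, -233.5, 247.1]
tcp_rot: [-3.14, -0.001, -0.23]
contact_force: [-0.3, 0.6, 0.3]
grip_width: 91.6
```

arm_command:
  targets:
    - {"x": 15, "y": 24, "z": 2}
    - {"x": 15, "y": 24, "z": 2}
    - {"x": 15, "y": 24, "z": 2}
    - {"x": 15, "y": 24, "z": 2}
    - {"x": 15, "y": 24, "z": 2}
    - {"x": 15, "y": 24, "z": 2}
    - {"x": 15, "y": 24, "z": 2}
    - {"x": 15, "y": 24, "z": 2}

```text
$.targets[0]: bad value
```

arm_command:
  targets:
    - {"x": 0}
    - {"x": 0}
    - {"x": 0}

```text
$.targets[0]: bad value
```

```bash
python3 - <<'E'
from h import *
from plant import bot
import pickle
np.set_printoptions(suppress=True,precision=3)
o=bot.get_obs();w=bot.capture("wrist");pickle.dump((o,w),open("w1.pkl","wb"))
print(o["time"],o["tool_pos"],o["tcp_rot"],w["hand_eye"],w["fx"])
cv2.imwrite("pics/w1.png",w["img"])
E
```

```text
0.7667 [ 368.771 -233.524  247.063] [-3.14  -0.001 -0.23 ] [[  -0.      -0.969   -0.247   66.732]
 [   1.      -0.      -0.       0.291]
 [   0.      -0.247    0.969 -158.488]
 [   0.       0.       0.       1.   ]] 289.8609120352922
```

View pics/w1.png

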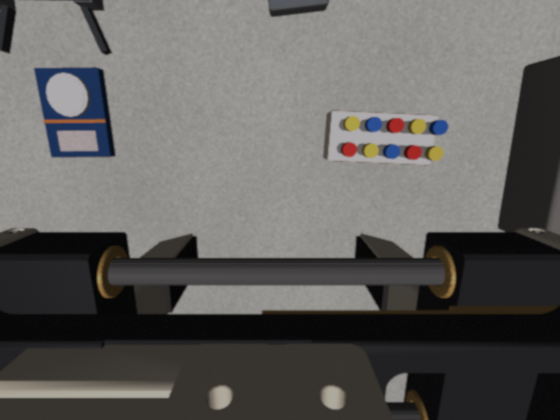

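The wrist camera looks ahead of the fingers; the carrier sits at the left (75,112) with the bridge beyond it. All four fields are needed in each row.

arm_command:
  targets:
    - {"x": 6, "y": 25, "z": 0, "roll": 0}
    - {"x": 6, "y": 25, "z": 0, "roll": 0}
    - {"x": 6, "y": 25, "z": 0, "roll": 0}
    - {"x": 6, "y": 25, "z": 0, "roll": 0}
    - {"x": 6, "y": 25, "z": 0, "roll": 0}
    - {"x": 6, "y": 25, "z": 0, "roll": 0}
    - {"x": 6, "y": 25, "z": 0, "roll": 0}
    - {"x": 6, "y": 25, "z": 0, "roll": 0}

```text
time: 1.48
tool_pos: [427.1, 13.0, 246.4]
tcp_rot: [3.141, 0.001, -0.23]
contact_force: [0.2, -0.7, 0.5]
grip_width: 91.7
```

arm_command:
  targets:
    - {"x": 0, "y": 0, "z": 0, "roll": 0}
    - {"x": 0, "y": 0, "z": 0, "roll": 0}
    - {"x": 0, "y": 0, "z": 0, "roll": 0}

```text
time: 1.73
tool_pos: [426.8, 10.0, 246.6]
tcp_rot: [3.141, 0.0, -0.237]
contact_force: [-0.5, -0.1, 1.0]
grip_width: 91.8
```

```bash
python3 - <<'E'
from h import *
from plant import bot
import pickle
np.set_printoptions(suppress=True,precision=3)
o=bot.get_obs();w=bot.capture("wrist");pickle.dump((o,w),open("w2.pkl","wb"))
print(o["time"],o["tool_pos"],o["tcp_rot"],w["img"].shape)
cv2.imwrite("pics/w2.png",w["img"])
i=cv2.convertScaleAbs(w["img"][0:200,150:400],alpha=1.5)
cv2.imwrite("pics/w2c.png",cv2.resize(i,None,fx=3,fy=3,interpolation=cv2.INTER_CUBIC))
E
```

```text
1.7333 [426.772  10.049 246.617] [ 3.141  0.    -0.237] (420, 560, 3)
```

View pics/w2c.png

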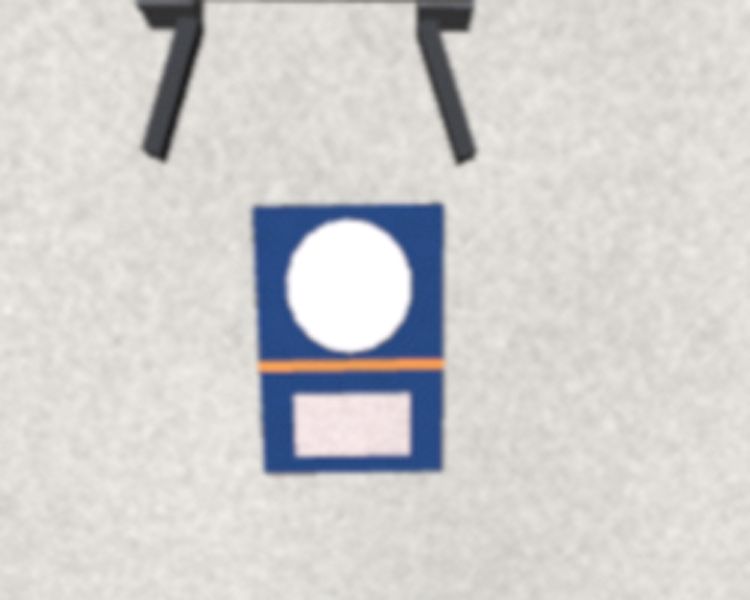

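```bash
cat >> h.py <<'E'
def wcam(o,w):
    T=np.eye(4);T[:3,:3]=Rn.from_euler('xyz',o["tcp_rot"]).as_matrix();T[:3,3]=o["tool_pos"]
    T=T@np.array(w["hand_eye"]);return T[:3,:3],T[:3,3]
E
python3 - <<'E'
from h import *
import pickle
np.set_printoptions(suppress=True,precision=3)
o,w=pickle.load(open("w2.pkl","rb"));R,p=wcam(o,w)
F=lambda U,V,z:ray(w,(U+.5)/3-.5+150,(V+.5)/3-.5,z,R,p)
print("carrier",*fit([(55,40),(55,-40),(-55,-40),(-55,40)],[F(U,V,14) for U,V in[(253,207),(442,205),(441,470),(266,472)]]))
a=[F(165,160,0),F(457,163,0),F(203,30,0),F(418,32,0)]
m1=(a[0]+a[1])/2;m2=(a[2]+a[3])/2
print(*a,"mid",m1,m2)
d=a[1]-a[0];print("yaw",np.arctan2(d[0],-d[1])*-1,np.hypot(*d))
d=a[3]-a[2];print("yaw",np.arctan2(d[0],-d[1])*-1,np.hypot(*d))
E
```

```text
carrier [518.946  -0.014  -0.223] [[ 0.95   0.655]
 [ 0.846 -1.26 ]
 [-1.051 -0.839]
 [-0.744  1.444]]
[610.016  58.545] [579.876 -61.246] [652.615  29.226] [631.248 -56.127] mid [594.946  -1.351] [641.932 -13.451]
yaw 0.24649615443328365 123.52464643200976
yaw 0.24530458548800424 87.98620430616414
```

arm_command:
  targets:
    - {"x": 9.1, "y": -1.0, "z": -10, "roll": 0.01}
    - {"x": 9.1, "y": -1.0, "z": -10, "roll": 0.01}
    - {"x": 9.1, "y": -1.0, "z": -10, "roll": 0.01}
    - {"x": 9.1, "y": -1.0, "z": -10, "roll": 0.01}
    - {"x": 9.1, "y": -1.0, "z": -19, "roll": 0.01}
    - {"x": 9.1, "y": -1.0, "z": -19, "roll": 0.01}
    - {"x": 9.1, "y": -1.0, "z": -19, "roll": 0.01}
    - {"x": 9.1, "y": -1.0, "z": -19, "roll": 0.01}

```text
time: 2.45
tool_pos: [515.8, 1.3, 55.1]
tcp_rot: [3.141, 0.006, -0.225]
contact_force: [0.5, 0.2, 0.8]
grip_width: 91.7
```

arm_command:
  targets:
    - {"x": 0, "y": 0, "z": 0, "roll": 0}
    - {"x": 0, "y": 0, "z": 0, "roll": 0}
    - {"x": 0, "y": 0, "z": 0, "roll": 0}
    - {"x": 0, "y": 0, "z": 0, "roll": 0}

```text
time: 2.78
tool_pos: [519.0, 1.7, 58.8]
tcp_rot: [-3.141, -0.004, -0.224]
contact_force: [-0.3, -0.1, -0.1]
grip_width: 91.9
```

```bash
python3 - <<'E'
from h import *
from plant import bot
o=bot.get_obs();w=bot.capture("wrist");t=bot.capture("top");print(o["tool_pos"],o["tcp_rot"])
cv2.imwrite("pics/w3.png",w["img"]);cv2.imwrite("pics/t3.png",cv2.resize(t["img"][130:290,200:360],None,fx=3.5,fy=3.5))
E
```

```text
[519.00670696   1.69570575  58.78130732] [-3.1413946  -0.00374803 -0.22416016]
```

View pics/w3.png

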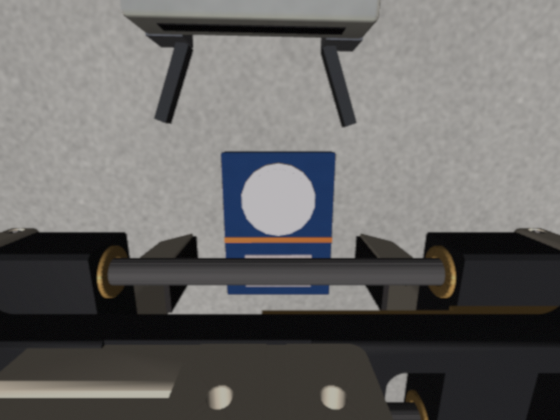

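View pics/t3.png

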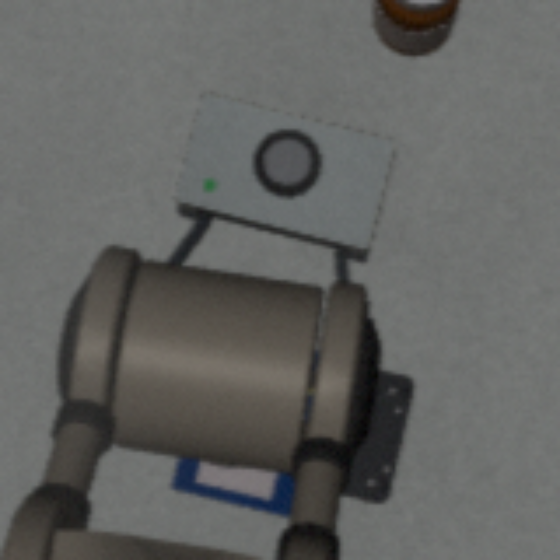

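The carrier is centred between the fingers (edges at columns 224–333, finger centre line about 277). Lowering to straddle it.

arm_command:
  targets:
    - {"x": 0, "y": -0.1, "z": -2, "roll": 0}
    - {"x": 0, "y": -0.1, "z": -3.5, "roll": 0}
    - {"x": 0, "y": -0.1, "z": -4.5, "roll": 0}
    - {"x": 0, "y": -0.1, "z": -5.2, "roll": 0}
    - {"x": 0, "y": -0.1, "z": -5.2, "roll": 0}
    - {"x": 0, "y": -0.1, "z": -5.2, "roll": 0}

```text
time: 3.38
tool_pos: [518.0, 0.9, 4.8]
tcp_rot: [3.141, 0.0, -0.224]
contact_force: [-0.1, -0.4, -0.4]
grip_width: 91.7
```

arm_command:
  targets:
    - {"x": 0, "y": 0, "z": 0, "roll": 0}
    - {"x": 0, "y": 0, "z": 0, "roll": 0}
    - {"x": 0, "y": 0, "z": 0, "roll": 0}
    - {"x": 0, "y": 0, "z": 0, "roll": 0}
  fingers: 0.88

```text
time: 3.72
tool_pos: [518.2, 0.8, 5.2]
tcp_rot: [3.142, -0.001, -0.224]
contact_force: [-0.1, 0.7, 0.0]
grip_width: 81.1
```

arm_command:
  targets:
    - {"x": 0.1, "y": 0.4, "z": 0, "roll": -0.005}
    - {"x": 0.2, "y": 0.8, "z": 0, "roll": -0.01}
    - {"x": 0.3, "y": 1.2, "z": 0, "roll": -0.015}
    - {"x": 0.4, "y": 1.55, "z": 0, "roll": -0.018}
    - {"x": 0.4, "y": 1.55, "z": 0, "roll": -0.018}
    - {"x": 0.4, "y": 1.55, "z": 0, "roll": -0.018}
    - {"x": 0.4, "y": 1.55, "z": 0, "roll": -0.018}

```text
time: 4.3
tool_pos: [521.7, 16.8, 4.5]
tcp_rot: [-3.141, 0.001, -0.242]
contact_force: [0.1, 0.3, -0.8]
grip_width: 80.6
```

arm_command:
  targets:
    - {"x": 0, "y": 0, "z": 0, "roll": 0}
    - {"x": 0, "y": 0, "z": 0, "roll": 0}
    - {"x": 0, "y": 0, "z": 0, "roll": 0}
    - {"x": 0, "y": 0, "z": 0, "roll": 0}
  fingers: 1

```text
time: 4.63
tool_pos: [521.9, 16.3, 4.7]
tcp_rot: [3.142, 0.0, -0.242]
contact_force: [-0.6, -0.9, 0.0]
grip_width: 91.6
```

```bash
python3 - <<'E'
from h import *
from plant import bot
import pickle
np.set_printoptions(suppress=True,precision=3)
o=bot.get_obs();w=bot.capture("wrist");pickle.dump((o,w),open("w4.pkl","wb"))
print(o["time"],o["tool_pos"],o["tcp_rot"])
i=cv2.convertScaleAbs(w["img"][0:310,100:480],alpha=1.3)
cv2.imwrite("pics/w4.png",cv2.resize(i,None,fx=1.9,fy=1.9,interpolation=cv2.INTER_CUBIC))
E
```

```text
4.6333 [521.851  16.348   4.701] [ 3.142  0.    -0.242]
```

View pics/w4.png

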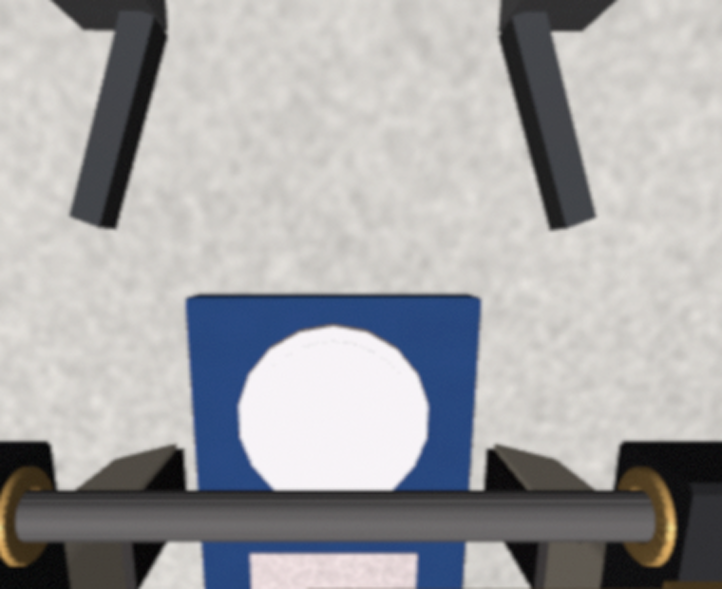

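arm_command:
  targets:
    - {"x": 0, "y": 0, "z": 2, "roll": 0}
    - {"x": 0, "y": 0, "z": 4, "roll": 0}
    - {"x": -2, "y": 0.5, "z": 4, "roll": 0}
    - {"x": -5, "y": 1.25, "z": 4, "roll": 0}
    - {"x": -8.2, "y": 2.05, "z": 4, "roll": 0}
    - {"x": -8.2, "y": 2.05, "z": 4, "roll": 0}
    - {"x": -8.2, "y": 2.05, "z": 4, "roll": 0}
    - {"x": -8.2, "y": 2.05, "z": 4, "roll": 0}

```text
time: 5.35
tool_pos: [441.0, 36.7, 45.2]
tcp_rot: [-3.141, -0.002, -0.242]
contact_force: [1.3, 0.1, 0.5]
grip_width: 91.3
```

arm_command:
  targets:
    - {"x": 0, "y": 0, "z": 0, "roll": 0}
    - {"x": 0, "y": 0, "z": 0, "roll": 0}
    - {"x": 0, "y": 0, "z": -2, "roll": 0}
    - {"x": 0, "y": 0, "z": -3, "roll": 0}
    - {"x": 0, "y": 0, "z": -4, "roll": 0}
    - {"x": 0, "y": 0, "z": -4, "roll": 0}
    - {"x": 0, "y": 0, "z": -4, "roll": 0}
    - {"x": 0, "y": 0, "z": -4, "roll": 0}
  fingers: 0.35

```text
time: 6.02
tool_pos: [440.5, 36.7, 5.0]
tcp_rot: [-3.142, -0.001, -0.242]
contact_force: [-0.4, -0.1, 0.4]
grip_width: 43.3
```

```bash
python3 - <<'E'
from h import *
from plant import bot
o=bot.get_obs();w=bot.capture("wrist")
print(o["time"],o["tool_pos"],o["tcp_rot"],o["grip_width"])
i=cv2.convertScaleAbs(w["img"][0:310,100:480],alpha=1.3)
cv2.imwrite("pics/w5.png",cv2.resize(i,None,fx=1.9,fy=1.9,interpolation=cv2.INTER_CUBIC))
E
```

```text
6.0167 [440.49859754  36.73036213   5.04156752] [-3.14158177e+00 -6.48210420e-04 -2.42375519e-01] 43.26726569640885
```

View pics/w5.png

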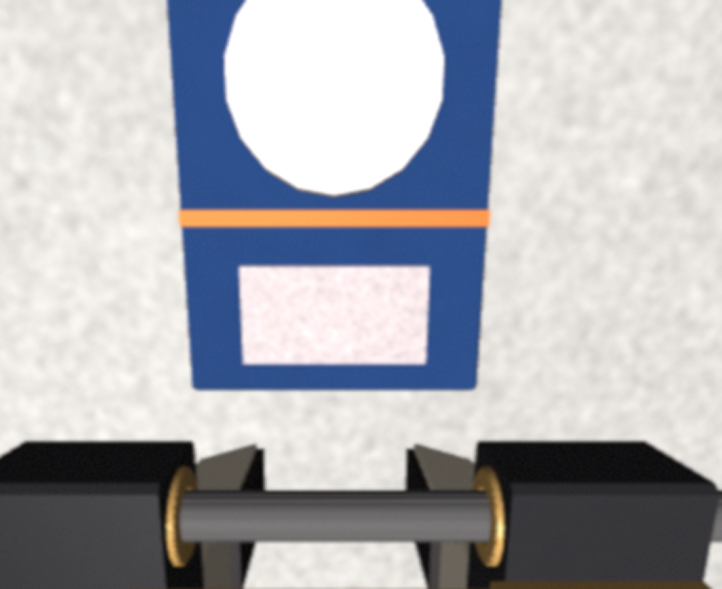

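arm_command:
  targets:
    - {"x": 0.97, "y": -0.24, "z": 0, "roll": 0}
    - {"x": 1.65, "y": -0.41, "z": 0, "roll": 0}
    - {"x": 2.33, "y": -0.58, "z": 0, "roll": 0}
    - {"x": 3.1, "y": -0.77, "z": 0, "roll": 0}
    - {"x": 3.88, "y": -0.96, "z": 0, "roll": 0}
    - {"x": 4.66, "y": -1.15, "z": 0, "roll": 0}
    - {"x": 5.43, "y": -1.34, "z": 0, "roll": 0}
    - {"x": 6.2, "y": -1.53, "z": 0, "roll": 0}

```text
time: 6.73
tool_pos: [502.5, 21.4, 4.7]
tcp_rot: [3.141, 0.0, -0.242]
contact_force: [-4.9, 1.9, 2.9]
grip_width: 31.8
```

arm_command:
  targets:
    - {"x": 0.7, "y": -0.17, "z": 0, "roll": 0}
    - {"x": 1.4, "y": -0.35, "z": 0, "roll": 0}
    - {"x": 2.1, "y": -0.52, "z": 0, "roll": 0}
    - {"x": 2.7, "y": -0.67, "z": 0, "roll": 0}
    - {"x": 3.3, "y": -0.81, "z": 0, "roll": 0}
    - {"x": 3.9, "y": -0.96, "z": 0, "roll": 0}
    - {"x": 4.4, "y": -1.09, "z": 0, "roll": 0}
    - {"x": 4.8, "y": -1.19, "z": 0, "roll": 0}

```text
time: 7.4
tool_pos: [550.6, 9.5, 4.7]
tcp_rot: [3.142, -0.0, -0.242]
contact_force: [-3.2, 0.9, 2.3]
grip_width: 32.4
```

```bash
python3 - <<'E'
from h import *
from plant import bot
o=bot.get_obs();w=bot.capture("wrist")
d=o["tool_pos"][:2]-np.array([646,-14.3]);print(o["time"],o["tool_pos"],o["tcp_rot"],o["grip_width"],o["contact_force"],"along/lat",d@[.9706,-.2406],d@[.2406,.9706])
i=cv2.convertScaleAbs(w["img"][0:310,100:480],alpha=1.3)
cv2.imwrite("pics/w6.png",cv2.resize(i,None,fx=1.9,fy=1.9,interpolation=cv2.INTER_CUBIC))
E
```

```text
7.4 [550.64621696   9.45043174   4.69067969] [ 3.14153605e+00 -4.79728188e-04 -2.42254430e-01] 32.37199089468394 [-3.21038721  0.85605985  2.28651847] along/lat -98.26473569384305 0.11004885141559474
```

View pics/w6.png

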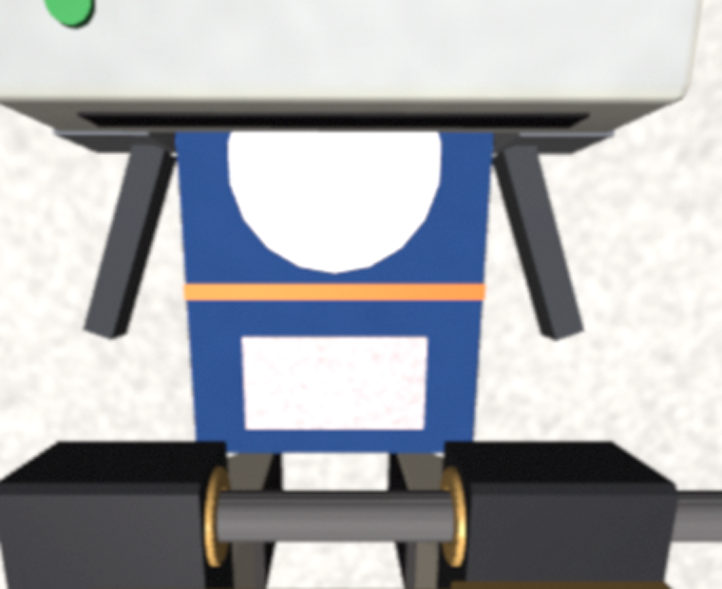

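The carrier is centred in the lane (edges at columns 178 and 492, guide roots at 174 and 495). Continuing slowly to the stops.

arm_command:
  targets:
    - {"x": 0.5, "y": -0.12, "z": 0, "roll": 0}
    - {"x": 1.0, "y": -0.25, "z": 0, "roll": 0}
    - {"x": 1.5, "y": -0.37, "z": 0, "roll": 0}
    - {"x": 2.0, "y": -0.5, "z": 0, "roll": 0}
    - {"x": 2.4, "y": -0.6, "z": 0, "roll": 0}
    - {"x": 2.7, "y": -0.67, "z": 0, "roll": 0}
    - {"x": 2.8, "y": -0.69, "z": 0, "roll": 0}

```text
time: 8.03
tool_pos: [578.5, 2.6, 4.7]
tcp_rot: [3.142, -0.0, -0.242]
contact_force: [-2.6, 0.0, 1.2]
grip_width: 32.2
```

arm_command:
  targets:
    - {"x": 0.1, "y": -0.02, "z": 0, "roll": 0}
    - {"x": 0.2, "y": -0.05, "z": 0, "roll": 0}
    - {"x": 0.3, "y": -0.07, "z": 0, "roll": 0}

```text
time: 8.28
tool_pos: [580.8, 2.1, 4.7]
tcp_rot: [3.141, 0.0, -0.242]
contact_force: [-2.0, 0.3, -1.2]
grip_width: 32.3
```

arm_command:
  targets:
    - {"x": 0.1, "y": -0.02, "z": 0, "roll": 0}
    - {"x": 0.2, "y": -0.05, "z": 0, "roll": 0}

```text
time: 8.45
tool_pos: [582.1, 1.8, 4.7]
tcp_rot: [3.142, 0.002, -0.242]
contact_force: [-8.0, 2.1, 4.6]
grip_width: 31.9
```

```bash
cat > look.py <<'E'
import sys
from h import *
from plant import bot
o=bot.get_obs();w=bot.capture("wrist")
d=o["tool_pos"][:2]-np.array([646,-14.3]);print(o["time"],o["tool_pos"],o["tcp_rot"],o["grip_width"],o["contact_force"],"along/lat",d@[.9706,-.2406],d@[.2406,.9706])
i=cv2.convertScaleAbs(w["img"][0:310,100:480],alpha=1.3)
cv2.imwrite(sys.argv[1],cv2.resize(i,None,fx=1.9,fy=1.9,interpolation=cv2.INTER_CUBIC))
E
python3 look.py pics/w7.png
```

```text
8.45 [582.14712839   1.82954122   4.69779227] [ 3.14151415e+00  1.87547736e-03 -2.42253180e-01] 31.944719444027214 [-7.96036092  2.10396688  4.56765345] along/lat -65.8563648014465 0.2923317950678298
```

View pics/w7.png

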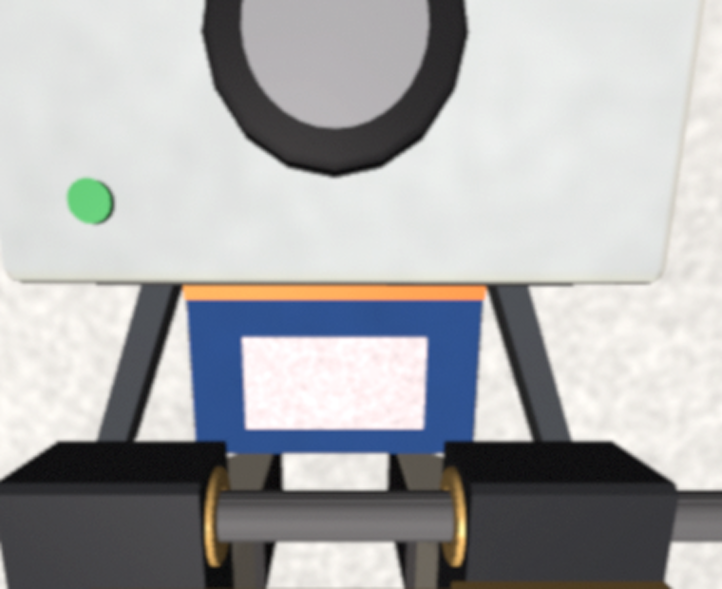

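arm_command:
  targets:
    - {"x": 0.1, "y": -0.02, "z": 0, "roll": 0}
    - {"x": 0.1, "y": -0.02, "z": 0, "roll": 0}

```text
time: 8.67
tool_pos: [582.1, 1.8, 4.7]
tcp_rot: [3.141, 0.004, -0.242]
contact_force: [-7.1, 1.0, 4.5]
grip_width: 32.2
```

arm_command:
  targets:
    - {"x": 0.1, "y": -0.02, "z": 0, "roll": 0}
    - {"x": 0.1, "y": -0.02, "z": 0, "roll": 0}

```text
time: 8.83
tool_pos: [582.2, 1.8, 4.7]
tcp_rot: [3.141, 0.006, -0.242]
contact_force: [-9.9, 2.8, 7.8]
grip_width: 32.2
```

TCP stalls at x=582.1 while force climbs: against the stops. Backing off and looking.

arm_command:
  targets:
    - {"x": -0.5, "y": 0.12, "z": 0, "roll": 0}
    - {"x": -2, "y": 0.5, "z": 0, "roll": 0}
    - {"x": -4, "y": 1, "z": 1, "roll": 0}
    - {"x": -6, "y": 1.5, "z": 4, "roll": 0}
    - {"x": -8, "y": 2, "z": 8, "roll": 0}
    - {"x": -8, "y": 2, "z": 12, "roll": 0}
    - {"x": -8, "y": 2, "z": 14, "roll": 0}
    - {"x": -8, "y": 2, "z": 14, "roll": 0}

```text
time: 9.5
tool_pos: [508.5, 20.9, 150.6]
tcp_rot: [-3.14, -0.013, -0.242]
contact_force: [1.5, 0.4, 0.3]
grip_width: 32.2
```

arm_command:
  targets:
    - {"x": 0, "y": 0, "z": 0, "roll": 0}
    - {"x": 0, "y": 0, "z": 0, "roll": 0}
    - {"x": 0, "y": 0, "z": 0, "roll": 0}
  fingers: 0

```text
time: 9.75
tool_pos: [504.3, 21.2, 143.4]
tcp_rot: [3.141, 0.002, -0.242]
contact_force: [-1.6, 0.3, 0.2]
grip_width: 16.2
```

```bash
python3 look.py pics/w8.png; python3 - <<'E'
from h import *
from plant import bot
import pickle
s=bot.capture("scene");t=bot.capture("top");pickle.dump((s,t),open("c8.pkl","wb"))
i=cv2.convertScaleAbs(s["img"][160:280,210:330],alpha=1.5);cv2.imwrite("pics/s8.png",cv2.resize(i,None,fx=5,fy=5,interpolation=cv2.INTER_CUBIC))
E
```

```text
9.75 [504.27010705  21.16215465 143.36108673] [ 3.14118303e+00  2.20555469e-03 -2.42321261e-01] 16.222332204481905 [-1.55510081  0.2613858   0.15056046] along/lat -146.09522850424247 0.3193550629318473
```

View pics/w8.png

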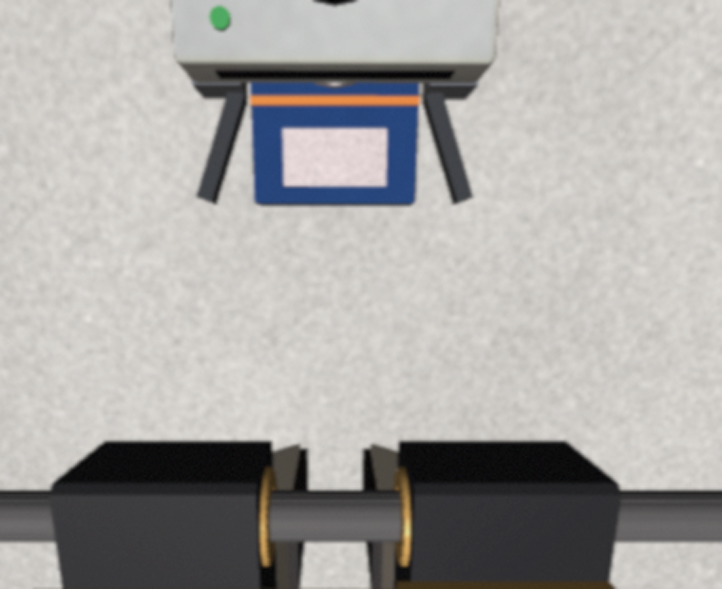

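View pics/s8.png

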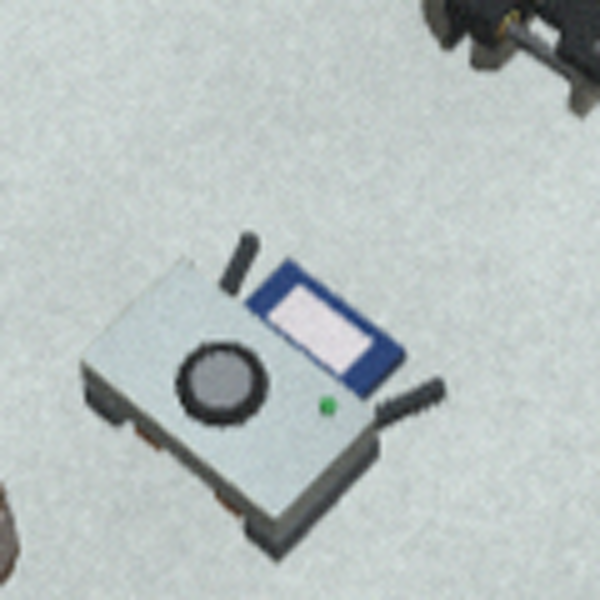

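```bash
python3 - <<'E'
from h import *
np.set_printoptions(suppress=True,precision=2)
import pickle
from plant import bot
o=bot.get_obs();w=bot.capture("wrist");R,p=wcam(o,w)
F=lambda U,V,z:ray(w,(U+.5)/1.9-.5+100,(V+.5)/1.9-.5,z,R,p)
for U,V,z in[(256,202,14),(415,202,14),(249,100,14),(420,100,14),(214,203,0),(457,203,0),(245,97,0),(425,97,0)]:
    q=F(U,V,z)-[646,-14.3];print(q@[.9706,-.2406],q@[.2406,.9706])
s,t=pickle.load(open("c8.pkl","rb"))
G=lambda U,V,z:ray(s,(U+.5)/5-.5+210,(V+.5)/5-.5+160,z)
for U,V in[(290,260),(406,353)]:
    q=G(U,V,14)-[646,-14.3];print("scene",q@[.9706,-.2406],q@[.2406,.9706])
E
```

```text
-53.77137443164414 39.178248004277776
-53.74169251450156 -39.48137138153683
-8.004008986426632 40.87965116301329
-7.972584772165279 -40.17285093367957
-53.05074999458749 62.88954620124283
-53.0031734725479 -63.22773775979183
-3.2075533157778824 44.79251404759242
-3.172882830475786 -44.56592119519217
scene -55.020605366004794 -38.83825946250705
scene -53.344192811339894 40.84191173481549
```

Carrier is home: rear edge at bridge x≈-54 (nominal -55), sides ±39.5. Next, the console.

arm_command:
  targets:
    - {"x": -1, "y": -31, "z": 2, "roll": 0}
    - {"x": -1, "y": -31, "z": 2, "roll": 0}
    - {"x": -1, "y": -31, "z": 2, "roll": 0}
    - {"x": -1, "y": -31, "z": 2, "roll": 0}
    - {"x": -1, "y": -31, "z": 2, "roll": 0}
    - {"x": -1, "y": -31, "z": 2, "roll": 0}
    - {"x": -1, "y": -31, "z": 2, "roll": 0}
    - {"x": -1, "y": -31, "z": 2, "roll": 0}

```text
time: 10.62
tool_pos: [494.2, -293.8, 164.4]
tcp_rot: [3.14, -0.001, -0.245]
contact_force: [0.4, 0.1, -0.4]
grip_width: 0.4
```

arm_command:
  targets:
    - {"x": 0, "y": 0, "z": 0, "roll": 0}
    - {"x": 0, "y": 0, "z": 0, "roll": 0}
    - {"x": 0, "y": 0, "z": 0, "roll": 0}
    - {"x": 0, "y": 0, "z": 0, "roll": 0}

```text
time: 10.95
tool_pos: [494.9, -287.3, 164.4]
tcp_rot: [-3.141, 0.001, -0.241]
contact_force: [0.6, 1.2, 0.8]
grip_width: 0.8
```

```bash
python3 - <<'E'
from h import *
import pickle
from plant import bot
o=bot.get_obs();w=bot.capture("wrist");pickle.dump((o,w),open("w9.pkl","wb"));print(o["tool_pos"],o["tcp_rot"],o["grip_width"])
i=cv2.convertScaleAbs(w["img"][0:240,130:430],alpha=1.3)
cv2.imwrite("pics/w9.png",cv2.resize(i,None,fx=2.5,fy=2.5,interpolation=cv2.INTER_CUBIC))
s,t=pickle.load(open("c8.pkl","rb"))
i=cv2.convertScaleAbs(s["img"][150:200,150:200],alpha=1.3)
cv2.imwrite("pics/sb.png",cv2.resize(i,None,fx=10,fy=10,interpolation=cv2.INTER_CUBIC))
E
```

```text
[ 494.93360239 -287.31790336  164.38650065] [-3.14095356e+00  9.44972831e-04 -2.40685637e-01] 0.8464692998372723
```

View pics/w9.png

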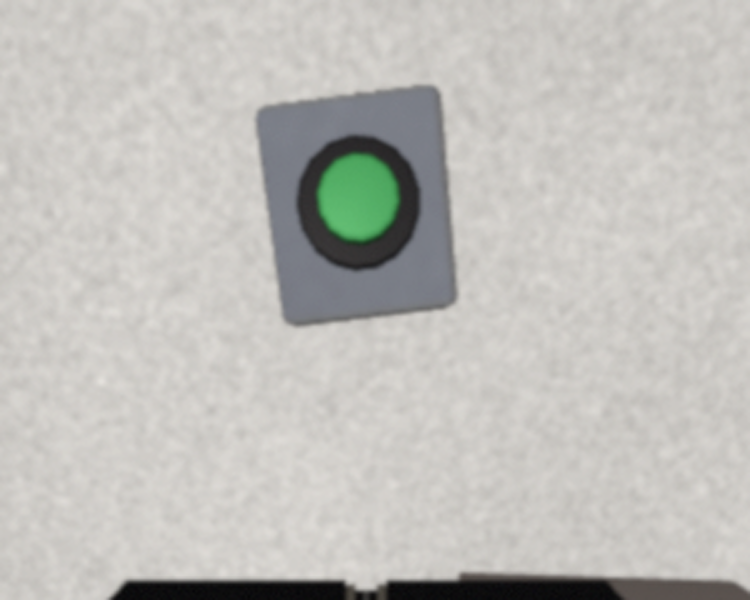

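View pics/sb.png

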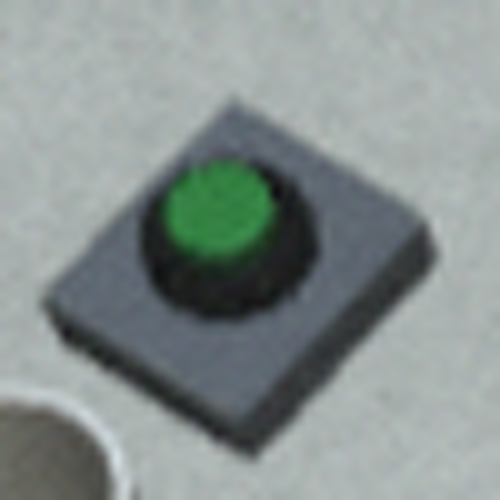

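```bash
python3 - <<'E'
from h import *
np.set_printoptions(suppress=True,precision=2)
import pickle
o,w=pickle.load(open("w9.pkl","rb"));R,p=wcam(o,w);s,t=pickle.load(open("c8.pkl","rb"))
for z in(30,35,40,45,50):
    print(z,ray(w,(358.5)/2.5-.5+130,(197.5)/2.5-.5,z,R,p),ray(s,218.5/10-.5+150,209.5/10-.5+150,z),ray(t,245.5/8-.5+380,216.5/8-.5+185,z))
# collar at 28: wrist (359,203), dia 121 px*...
print(ray(w,(300)/2.5+130,203/2.5,35,R,p)-ray(w,(419)/2.5+130,203/2.5,35,R,p))
print(ray(w,(317)/2.5+130,197/2.5,40,R,p)-ray(w,(400)/2.5+130,197/2.5,40,R,p))
E
```

```text
30 [ 609.47 -312.58] [ 597.04 -321.44] [ 607.28 -316.28]
35 [ 608.62 -312.43] [ 599.47 -318.66] [ 606.54 -315.01]
40 [ 607.77 -312.28] [ 601.89 -315.88] [ 605.8  -313.75]
45 [ 606.93 -312.13] [ 604.32 -313.1 ] [ 605.05 -312.49]
50 [ 606.08 -311.97] [ 606.74 -310.32] [ 604.31 -311.22]
[10.48 42.6 ]
[ 7.17 29.14]
```

arm_command:
  targets:
    - {"x": 4, "y": -0.9, "z": -2, "roll": 0}
    - {"x": 8, "y": -1.8, "z": -4, "roll": 0}
    - {"x": 11.1, "y": -2.5, "z": -6, "roll": 0}
    - {"x": 11.1, "y": -2.5, "z": -8.5, "roll": 0}
    - {"x": 11.1, "y": -2.5, "z": -9.4, "roll": 0}
    - {"x": 11.1, "y": -2.5, "z": -9.4, "roll": 0}
    - {"x": 11.1, "y": -2.5, "z": -9.4, "roll": 0}
    - {"x": 11.1, "y": -2.5, "z": -9.4, "roll": 0}

```text
time: 11.67
tool_pos: [606.0, -313.9, 72.9]
tcp_rot: [3.141, -0.002, -0.242]
contact_force: [0.3, 0.0, 1.2]
grip_width: 0.2
```

```bash
python3 - <<'E'
from h import *
from plant import bot
o=bot.get_obs();w=bot.capture("wrist");s=bot.capture("scene");print(o["tool_pos"],o["tcp_rot"],o["contact_force"])
cv2.imwrite("pics/w10.png",w["img"])
i=cv2.convertScaleAbs(s["img"][110:220,110:220],alpha=1.3)
cv2.imwrite("pics/s10.png",cv2.resize(i,None,fx=5,fy=5,interpolation=cv2.INTER_CUBIC))
E
```

```text
[ 606.01721743 -313.91905621   72.94354296] [ 3.14065887e+00 -2.18158499e-03 -2.42102218e-01] [0.29539994 0.00522307 1.22766742]
```

View pics/s10.png

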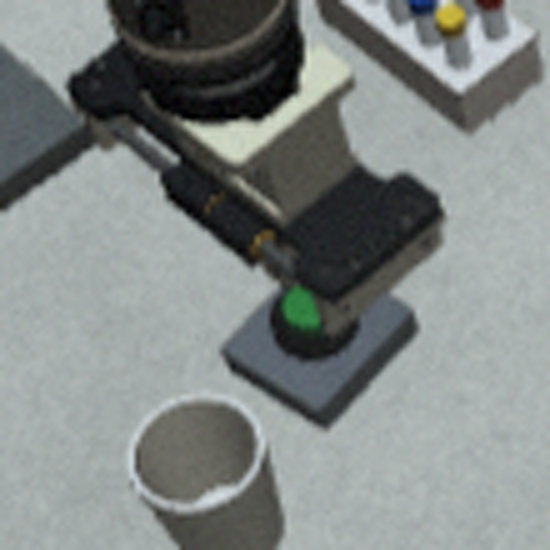

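The shut fingers are over the button and clear of the beaker. Descending.

arm_command:
  targets:
    - {"x": 0, "y": 0.1, "z": -1, "roll": 0}
    - {"x": 0, "y": 0.1, "z": -2, "roll": 0}
    - {"x": 0, "y": 0.1, "z": -2, "roll": 0}
    - {"x": 0, "y": 0.1, "z": -2, "roll": 0}

```text
time: 12.1
tool_pos: [605.1, -312.4, 49.5]
tcp_rot: [-3.141, 0.002, -0.242]
contact_force: [0.8, 0.2, -0.0]
grip_width: 0.3
```

arm_command:
  targets:
    - {"x": 0, "y": 0, "z": -0.2, "roll": 0}
    - {"x": 0, "y": 0, "z": -0.4, "roll": 0}
    - {"x": 0, "y": 0, "z": -0.4, "roll": 0}

```text
time: 12.35
tool_pos: [606.0, -313.0, 46.7]
tcp_rot: [3.141, -0.0, -0.242]
contact_force: [-0.8, 1.0, 1.8]
grip_width: 0.4
```

arm_command:
  targets:
    - {"x": 0, "y": 0, "z": -0.2, "roll": 0}
    - {"x": 0, "y": 0, "z": -0.3, "roll": 0}
    - {"x": 0, "y": 0, "z": -0.3, "roll": 0}

```text
time: 12.6
tool_pos: [606.1, -313.0, 44.0]
tcp_rot: [3.141, -0.001, -0.242]
contact_force: [0.5, -0.4, 3.3]
grip_width: 0.3
```

arm_command:
  targets:
    - {"x": 0, "y": 0, "z": -0.1, "roll": 0}
    - {"x": 0, "y": 0, "z": -0.2, "roll": 0}
    - {"x": 0, "y": 0, "z": -0.2, "roll": 0}

```text
time: 12.85
tool_pos: [606.1, -313.0, 42.0]
tcp_rot: [3.141, -0.001, -0.242]
contact_force: [0.5, -0.5, 3.8]
grip_width: 0.6
```

arm_command:
  targets:
    - {"x": 0, "y": 0, "z": -0.1, "roll": 0}
    - {"x": 0, "y": 0, "z": -0.2, "roll": 0}
    - {"x": 0, "y": 0, "z": -0.2, "roll": 0}

```text
time: 13.1
tool_pos: [606.2, -313.1, 41.2]
tcp_rot: [3.141, -0.001, -0.242]
contact_force: [-1.5, 0.8, 9.9]
grip_width: 0.7
```

arm_command:
  targets:
    - {"x": 0, "y": 0, "z": -0.1, "roll": 0}
    - {"x": 0, "y": 0, "z": -0.1, "roll": 0}
    - {"x": 0, "y": 0, "z": -0.1, "roll": 0}

```text
time: 13.35
tool_pos: [606.2, -313.1, 41.1]
tcp_rot: [3.141, -0.002, -0.242]
contact_force: [-3.5, 0.9, 15.4]
grip_width: 0.1
```

arm_command:
  targets:
    - {"x": 0, "y": 0, "z": 0.5, "roll": 0}
    - {"x": 0, "y": 0, "z": 2, "roll": 0}
    - {"x": 0, "y": 0, "z": 5, "roll": 0}
    - {"x": -4, "y": 0, "z": 9, "roll": 0}
    - {"x": -8, "y": 2, "z": 12, "roll": 0}
    - {"x": -11, "y": 2.5, "z": 12.5, "roll": 0}
    - {"x": -11, "y": 2.5, "z": 12.5, "roll": 0}
    - {"x": -11, "y": 2.5, "z": 12.5, "roll": 0}

```text
time: 14.02
tool_pos: [493.7, -287.2, 165.4]
tcp_rot: [3.141, -0.0, -0.243]
contact_force: [0.9, 0.1, -0.5]
grip_width: 0.5
```

arm_command:
  targets:
    - {"x": 0, "y": 0, "z": 0, "roll": 0}
    - {"x": 0, "y": 0, "z": 0, "roll": 0}
    - {"x": 0, "y": 0, "z": 0, "roll": 0}
    - {"x": 0, "y": 0, "z": 0, "roll": 0}

```text
time: 14.35
tool_pos: [496.4, -287.8, 162.5]
tcp_rot: [-3.141, 0.001, -0.242]
contact_force: [0.3, -0.1, -0.2]
grip_width: 0.3
```

```bash
python3 - <<'E'
from h import *
from plant import bot
o=bot.get_obs();w=bot.capture("wrist");s=bot.capture("scene");t=bot.capture("top");print(o["time"],o["tool_pos"],o["contact_force"],abs(o["dq"]).max())
i=cv2.convertScaleAbs(w["img"][0:240,130:430],alpha=1.3)
cv2.imwrite("pics/w11.png",cv2.resize(i,None,fx=2.5,fy=2.5,interpolation=cv2.INTER_CUBIC))
i=cv2.convertScaleAbs(s["img"][130:290,110:330],alpha=1.4)
cv2.imwrite("pics/s11.png",cv2.resize(i,None,fx=3.5,fy=3.5,interpolation=cv2.INTER_CUBIC))
cv2.imwrite("pics/t11.png",t["img"])
E
```

```text
14.35 [ 496.39991577 -287.76236789  162.52447109] [ 0.278913   -0.13656914 -0.19309753] 0.004665579905999361
```

View pics/s11.png

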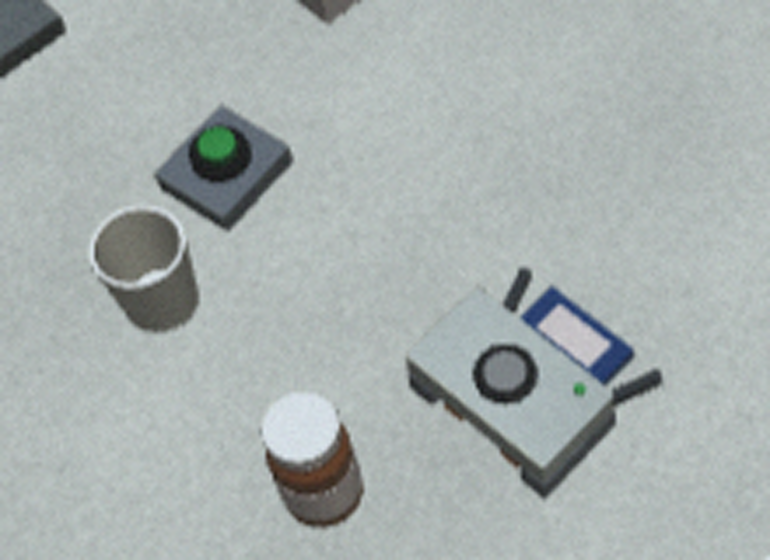

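View pics/w11.png

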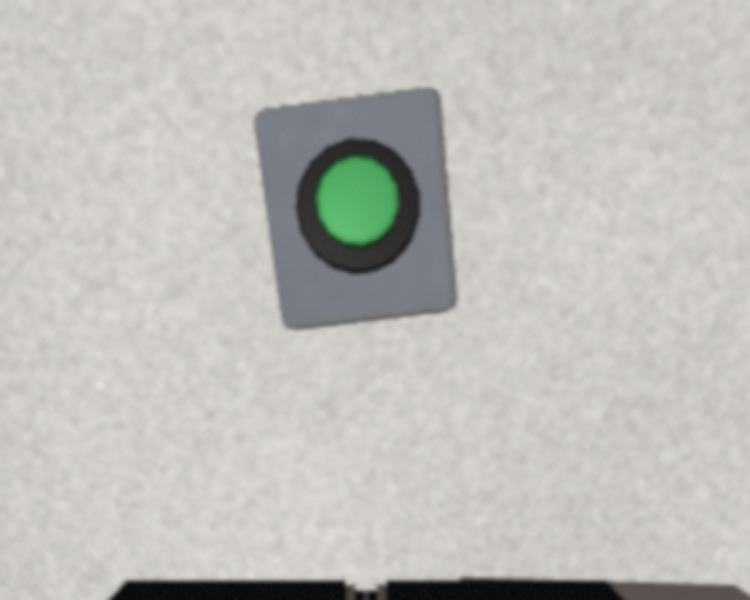

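View pics/t11.png

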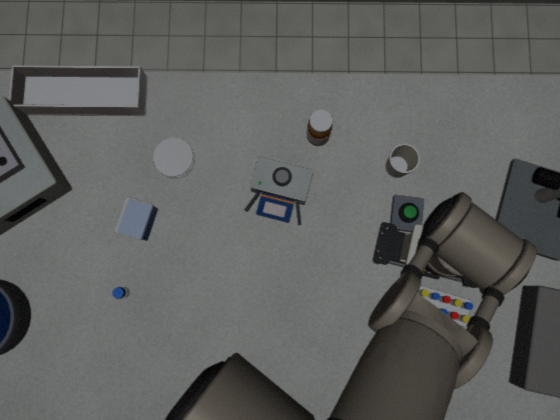

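The carrier is still home: its label shows in front of the beam at (275,210) in the top view. The button is up again at (358,200) in the wrist crop. The other items look unmoved and the arm is clear, so I'm handing in.

```bash
python3 -c "
from plant import bot
print(bot.close_job())"
```

```text
the job is handed in; nothing more can be done
None
```

The carrier is fully home under the bridge, and the green button was pressed right down and let go. I handed the job in at about 14.5 s; no verdict is reported.

**Carrier:** I lined it up with the lane by straddling it with the fingertips and shifting it about 16 mm sideways. I then pushed it in from behind with both fingertips until the tool stalled and the force rose to about 10 N. After backing off, its rear edge measured at bridge x = -53 to -55 mm (nominal -55), with its sides at about ±40 mm. That means centred and square to within my measuring error of roughly 2 mm.

**Button:** The fingertips met it at about 47 mm height and stopped at 41 mm, which matches the 6 mm travel. The force there was 15 N, three times the 5 N it needs. The last wrist picture shows it up again.

**Last checks:** The carrier still looked home after the press, and the arm was clear with nothing touching it. The other items looked unmoved, though the arm partly hid the rack in the final top view. None of the checks failed. My camera estimates of the bridge and button positions differed by 2–3 mm, and the contact forces settled both.

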